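# Clamp the block in the jig with the swing strap and its cam lever

### The arm

A 6-joint arm with a two-finger parallel gripper is mounted at the origin on a cart in front of the work surface, level with it; the furniture and walls round the work are solid. World frame = base frame: x ahead of the robot, y to its left, z up, the work surface at z = 0. Lengths are in mm, angles in rad, forces in N, time in s.
With the tool pointing down it reaches from about 275 to 825 mm from the base axis. Payload 4.9 kg.
Tool frame: the origin (TCP) lies at the very end of the fingers, on their centre line; the grasp point (between the pads) lies 19 mm behind it; z points along the fingers, y is the direction in which the jaws open and shut (so a half turn about z gives the same grasp; the last joint's range is limited). The gripper opens to 85 mm and grips with 20 to 120 N. Pads are 22 mm wide; open, the fingers measure 114 mm over their backs; the gripper's body (76 mm by 85 mm) begins 54 mm behind the grasp point. The pads swing forward as they close: fully open they stand 13 mm farther back than shut.
Start: joints at [-1.366, 0.326, -0.193, 1.052, 0, 1.437], TCP at [182.808, -518.748, 198.581] pointing down, gripper open.
Joint ranges: [-2.65, 2.65], [-0.97, 1.79], [-1.3, 1.35], [-1.93, 2.1], [-1.47, 1.37], [-3.14, 3.14]. Speed limits (rad/s): [2.57, 2.57, 3.14, 3.14, 3.14, 3.14].

### API

Orientations are given as [roll, pitch, yaw] about the fixed x, y, z axes, in that order (R = Rz(yaw) Ry(pitch) Rx(roll)).
In Python, from bench import bot, solve_ik, imaging gives the robot as it stands. Calls block until the motion is done:
- bot.move_ptp(position, orientation): joint-space move of the TCP to a pose.
- bot.movel(position, rot=None, max_speed=150, threshold=None): straight line of the TCP; rot=None keeps the orientation; max_speed is the mean speed in mm/s. With threshold (N) it stops when the force on the tool has changed by that much, and returns True; else False.
- bot.move_j(angles): joint-space move.
- bot.grip(opening, effort=None): opening from 0.0 (shut) to 1.0 (fully open); effort is the grip in N (None keeps the last); returns when the fingers have stopped.
- bot.dwell(seconds).
- solve_ik(position, orientation): joint angles nearest the present ones, or None.
- bot.get_state(): the state.
- imaging.capture(name): name is "scene" or "top"; returns the picture (384x512x3 uint8, blue, green, red); there is no depth.
- imaging.camera_model(name): a dict with "K" (3x3 intrinsics, pixels), "position" and "rotation" of the camera in the world. Camera axes: x right, y up, looking along -z (the intrinsics and any distortion apply to the point x, -y, -z); pixel columns grow to the right and rows downward; lengths in mm; the calibration is good to about 2 mm. A picture is of the moment at which its call begins. camera_model takes no time and is no camera call.
A pose or a line that the arm cannot do raises bot.IKError and nothing moves.
- bot.sign_off(): hands the job in, once; it reports no verdict.
The state is a dict: "t": time; "qpos": joint angles; "joint_velocities": joint speeds; "effort": joint torques, N m; "tcp_pos": TCP position; "orientation": TCP orientation; "contact_force": force on the tool from outside, world axes, zero at the start; "wrist_torque": the same for the moment, N m; "opening": opening from 0.0 (shut) to 1.0 (fully open).
Only numpy, scipy, OpenCV 4.12 (cv2) and the standard library are available. Lean on these libraries where they do the work, as an engineer would, in place of code of your own. Each camera call takes 0.05 s, during which the arm holds its last target. There are 200 camera calls.

### The job

Clamp the sawn wooden block that lies in the small jig, using only pushes of the fingers: swing the jig's steel strap round by its upright finger peg until it stops over the block, and only then push the strap's cam lever fully down so that the rubber pad presses on the block. Leave the block lying in its nest, neither lifted nor shifted out of place, do not disturb the other things on the bench, and finish with strap over, lever down and the hand clear.

Things in the scene. Friction and masses are not known exactly. Their poses are not given: they have to be found in the camera images.
- clamp_jig: small fixed wooden jig (not the larger jig with the red handle). Origin on the bench top under the middle of the nest; x from nest to pivot post, y left, z up. Board x -95..125, y -75..75, 15 mm thick. Stop strips 27 mm high behind (x 26..43) and right (y -56..-41) of the block. Post 25 mm thick at x 85, y 0. Stop pin 8 mm thick at x 51, y -17, top 59 mm above the bench.
- strap (a joint): swing about the upright post, rad. 0: points along +y of clamp_jig, parked; grows counter-clockwise from above; 1.571: along -x of clamp_jig, over the block, at its stop. Starts at 0.2 to 0.7, stays where left; friction 0.12 N m (about 1 N at the peg). Strap: steel flat bar 25 wide, 6 thick, underside 52 mm above the bench, reaching 130 mm out from the pivot axis.
- cam_lever (a joint): cam lever on the strap, rad; it turns on a level pin across the strap, free end towards the pivot post. 0: 1.05 rad above level; grows as pushed down; 1.0: fully down at its stop. Starts at 0 to 0.2, stays where left; friction 0.3 N m. Drives the pad down 10 mm per rad; the pad meets the block at about 0.6. Pressing it down 45 mm from its pin takes 7 to 10 N.
- strap_pivot (a point): on the swing axis of the strap, at the height of the strap's upper face (58 mm above the bench). A nut on it stands 5.5 mm higher.
- peg_top (a point): top centre of the finger peg, a steel pin on the strap near its free end, 116 mm from the pivot axis; the peg is 16 mm thick in its upper 22 mm (12 mm at its foot), stands 35 mm above the strap's upper face, and its top is 93 mm above the bench.
- lever_pin (a point): middle of the pin on which the cam lever turns: 85 mm from the pivot axis along the strap, 74 mm above the bench. Two steel cheeks hold it, 24 mm long along the strap, 23 mm wide over all, top 80 mm above the bench.
- lever_end (a point): free end of the cam lever, on its middle line, 81 mm from the pin. The lever is a flat bar 7 to 8 mm thick, 11 mm wide near the pin and 21 mm wide over its outer 42 mm.
- presser_pad: black rubber pad, 20 mm across, 4 mm thick, under the strap 85 mm from the pivot axis, on a plunger that the cam drives down; sprung (2500 N/m). Its origin is its middle. With the lever up (0) its underside is 46 mm above the bench.
- work_block: sawn block of wood, 50 x 80 x 25 mm (x, y, z), loose, lying in the nest of the jig with its long side along the jig's y; origin at the centre of its underside, 15 mm above the bench; its top is 40 mm above the bench.
- strip: bystander: square strip of light wood, 9 x 130 x 9 mm, lying right of the jig; origin at the centre of its underside.
- wheel_small: bystander: small wooden wheel, 36 mm across, 14 mm high, lying flat left of the jig, below the strap; origin at the centre of its underside.
- wheel_large: bystander: larger wooden wheel, 48 mm across, 14 mm high, lying flat left of the jig; origin at the centre of its underside.
- toy_car: bystander: wooden toy car, 62 x 144 x 61 mm, standing behind the jig; origin at the centre of its underside.
- screwdriver: bystander: screwdriver with red handle, 27 x 200 x 26 mm, lying at the right; origin at the centre of its underside.
- bit_case: bystander: black and red bit case, 66 x 120 x 30 mm, lying at the back left; origin at the centre of its underside.
- sand_block: bystander: dark sanding block, 66 x 111 x 30 mm, lying at the front left; origin at the centre of its underside.
Mind the look-alikes: they are no part of the job. Leave any blue look-alike of the work_block alone.

How it is judged (in metres and radians):
On the way, in this order (a step that is already met when the one before it is completed fails the run):
1. the strap is swung over the block to its stop, with the cam lever still up (value of joint strap above 1.48 rad and value of joint cam_lever below 0.45 rad), for 0.2 s.
2. the cam lever is pushed fully down with the strap over the block (value of joint strap above 1.48 rad and value of joint cam_lever above 0.93 rad), for 0.2 s.
At the end, for the whole second after the job is handed in: strap within 0.09 rad of its stop over the block, cam lever at 0.93 rad or more (within 0.07 of fully down), the pad pressing on the block with more than 3 N, and the block at rest flat in its nest (origin within -12 to +6 mm in x and -6 to +12 mm in y of the jig's origin) (all of step 2 and contact force between presser_pad and work_block above 3 N and x of work_block in the frame of clamp_jig between -0.012 and 0.006 m and y of work_block in the frame of clamp_jig between -0.006 and 0.012 m and height (world z) of work_block below 0.018 m and angle between work_block's own z axis and vertical below 0.06 rad and linear speed of work_block below 0.01 m/s); the robot touches nothing.
It fails at once if the cam lever is pushed down before the strap is over the block (value of joint cam_lever above 0.6 rad and value of joint strap below 1.4 rad).
It fails at once if the block is lifted (height (world z) of work_block above 0.027 m).
It fails at once if the block is shifted by more than 15 mm (distance of work_block from where it was at the start of the episode above 0.015 m).
It fails at once if one of the bystanders is disturbed (moved by more than 20 mm) (distance of any of strip, wheel_small, wheel_large, toy_car, screwdriver, bit_case, sand_block from where it was at the start of the episode above 0.02 m).
It also fails if it takes over 51 s, if anything falls off the work surface, if the arm or the gripper's body presses on something with over 40 N, if the wrist force passes 120 N, or if a joint passes its speed limit or range.

## Working session

There is one attempt and no reset: what is moved stays moved. The work goes in short steps, each a Python script; the robot and the scene stay as the last script left them, time stands still between calls to the robot, and variables do not carry over. Pictures are saved under pics/ and viewed, about 8 in all and at most 12, crops included, and the job is handed in when it is done.

```bash
ls; mkdir -p pics; python3 - <<'E'
from bench import bot, imaging
import cv2
for n in("scene","top"):
    im=imaging.capture(n); cv2.imwrite(f"pics/{n}0.png",im)
    m=imaging.camera_model(n); print(n,m)
a=cv2.imread("pics/scene0.png");b=cv2.imread("pics/top0.png")
cv2.imwrite("pics/a1.png",cv2.resize(a,(800,600)));cv2.imwrite("pics/b1.png",cv2.resize(b,(800,600)))
print(bot.get_state())
E
```

```text
pics
scene {'K': array([[360.98333528,   0.        , 260.220654  ],
       [  0.        , 360.98333528, 191.28709565],
       [  0.        ,   0.        ,   1.        ]]), 'position': array([266.60162519, 570.01503166, 852.33994974]), 'rotation': array([ 6.68486721e-01,  8.03204859e-05, -2.59945629e+00])}
top {'K': array([[444.72963199,   0.        , 260.93402586],
       [  0.        , 444.72963199, 198.35794392],
       [  0.        ,   0.        ,   1.        ]]), 'position': array([ 347.05963442,   70.68544922, 1504.82431106]), 'rotation': array([ 0.14816383, -0.01733939, -1.55768315])}
{'t': 0.1, 'qpos': array([-1.36620763e+00,  3.26830833e-01, -1.93520728e-01,  1.05198361e+00,
       -3.63448769e-06,  1.43659511e+00]), 'joint_velocities': array([-0.0008863 , -0.00159975,  0.00257215, -0.00065767, -0.00315519,
       -0.00293768]), 'effort': array([ 1.19080727e-03, -4.44239187e+01,  2.63038391e+01,  7.91192724e-03,
       -9.98850828e-05, -1.28982094e-05]), 'tcp_pos': array([ 182.68008296, -518.15878695,  197.88738235]), 'orientation': array([-3.14006716e+00, -2.02293586e-04,  3.38789757e-01]), 'contact_force': array([ 0.24227998, -0.6817817 , -0.18969539]), 'wrist_torque': array([ 0.02538976,  0.00500104, -0.02237631]), 'opening': 1.0036076214414096}
```

View pics/a1.png

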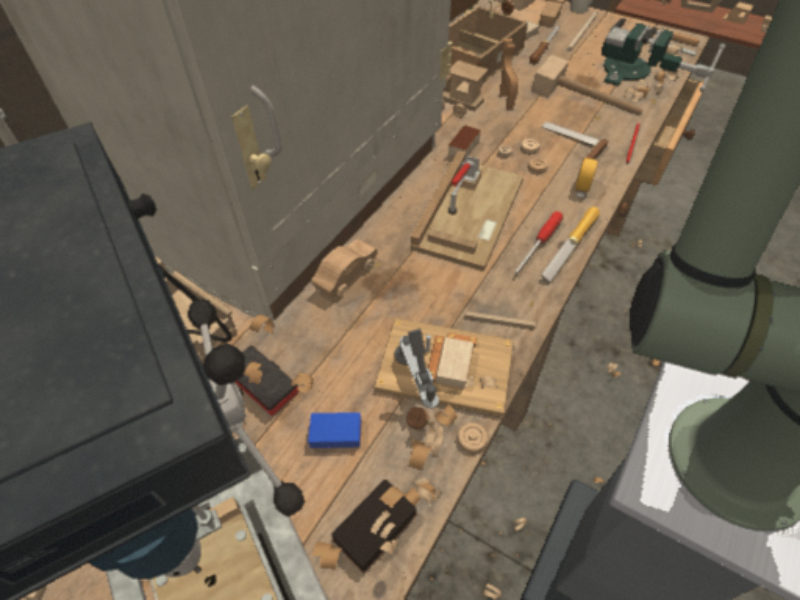

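View pics/b1.png

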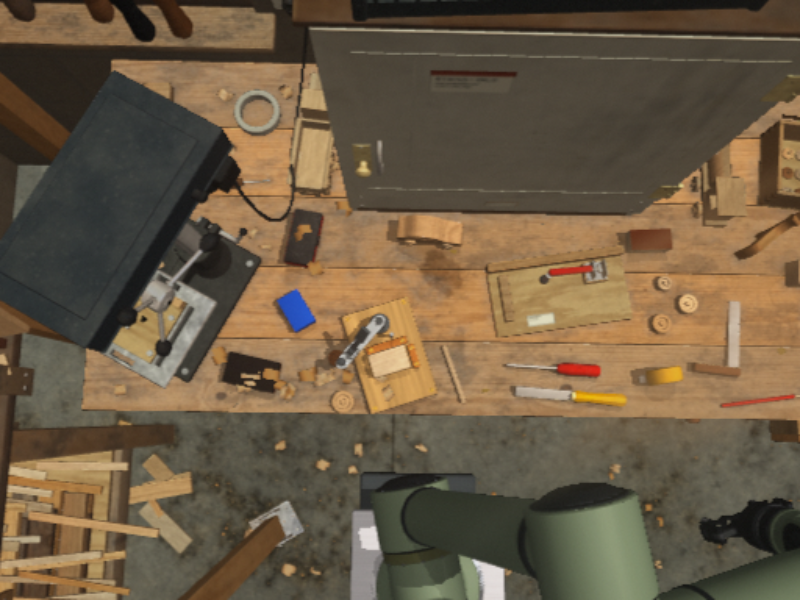

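Candidates in the top view (800x600 view): the small jig at (390,355) with the steel strap (365,340) is the target. The look-alikes are the larger jig with the red handle at (560,290) and the blue block at (296,310). Next, one close crop from each camera.

```bash
cat > h.py <<'E'
import numpy as np, cv2
from bench import bot, imaging, solve_ik
from scipy.spatial.transform import Rotation as Rn
def cam(n):
    m=imaging.camera_model(n); return m["K"],m["position"],Rn.from_euler("xyz",m["rotation"]).as_matrix()
def proj(n,P):
    K,p,R=cam(n); c=(np.atleast_2d(P)-p)@R*[1,-1,-1]; u=c@K.T; return u[:,:2]/u[:,2:]
def ray(n,uv,z):
    K,p,R=cam(n); d=np.linalg.inv(K)@[uv[0],uv[1],1]*[1,-1,-1]; d=R@d; return p+d*(z-p[2])/d[2]
def crop(n,x,y,w,h,s,name,im=None):
    im=imaging.capture(n) if im is None else im
    cv2.imwrite(f"pics/{name}.png",cv2.resize(im[y:y+h,x:x+w],None,fx=s,fy=s,interpolation=cv2.INTER_CUBIC))
E
python3 - <<'E'
from h import *
a=cv2.imread("pics/top0.png");b=cv2.imread("pics/scene0.png")
c1=cv2.resize(a[185:270,205:285],None,fx=7,fy=7,interpolation=cv2.INTER_CUBIC);cv2.imwrite("pics/c1.png",c1)
c2=cv2.resize(b[200:268,238:332],None,fx=8,fy=8,interpolation=cv2.INTER_CUBIC);cv2.imwrite("pics/c2.png",c2)
print(proj("top",[[182,-518,198],[0,0,0]])*800/512,proj("scene",[[0,0,0]])*800/512)
E
```

```text
[[714.49674198 508.71472788]
 [427.05344655 583.6729863 ]] [[739.17058467 459.92043187]]
```

View pics/c1.png

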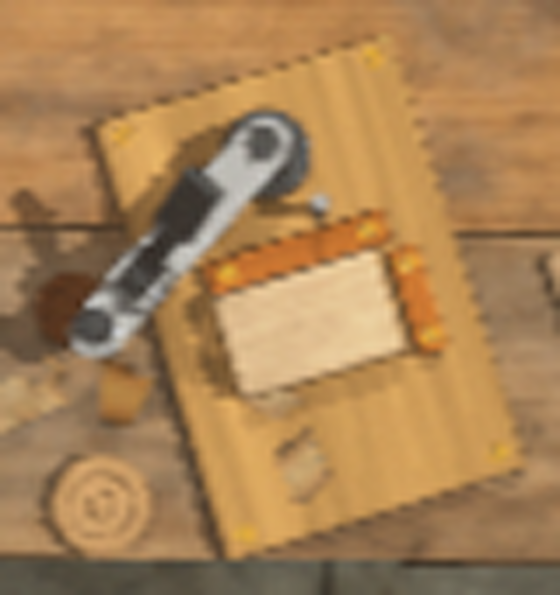

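View pics/c2.png

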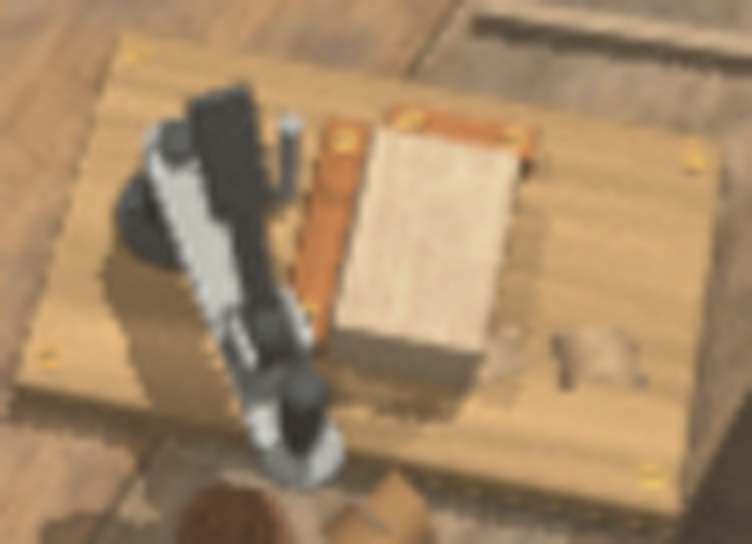

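```bash
cat > fit.py <<'E'
from h import *
from scipy.optimize import least_squares
T={(125,75,15):(97,125),(125,-75,15):(385,38),(-95,-75,15):(522,468),(-95,75,15):(228,558),(85,0,63):(264,141),(51,-17,59):(320,203),(25,40,40):(218,297),(25,-40,40):(380,250),(-25,40,40):(240,395)}
S={(125,-75,15):(120,38),(125,75,15):(18,388),(-95,-75,15):(720,148),(-95,75,15):(680,512),(85,0,63):(180,135),(51,-17,59):(290,120)}
to=lambda v:np.array(v)/7+[205,185]
so=lambda v:np.array(v)/8+[238,200]
def W(q,P):
    c,s=np.cos(q[2]),np.sin(q[2]); P=np.atleast_2d(P).astype(float)
    return np.c_[q[0]+c*P[:,0]-s*P[:,1],q[1]+s*P[:,0]+c*P[:,1],P[:,2]]
def arm(a,r,z): return (85-r*np.sin(a),r*np.cos(a),z)
def lev(a,b): e=1.05-b; return arm(a,85-81*np.cos(e),74+81*np.sin(e))
def res(q):
    r=[(proj("top",W(q,list(T)))-np.array([to(v) for v in T.values()])).ravel(),
       (proj("scene",W(q,list(S)))-np.array([so(v) for v in S.values()])).ravel()]
    a,b=q[3:5]
    r+=[(proj("top",W(q,arm(a,116,93)))-to((94,326))).ravel(),(proj("scene",W(q,arm(a,116,93)))-so((303,382))).ravel(),
        (proj("top",W(q,lev(a,b)))-to((197,183))).ravel(),(proj("scene",W(q,lev(a,b)))-so((222,93))).ravel()]
    return np.concatenate(r)
if __name__=="__main__":
    p=ray("top",to((310,320)),40)
    f=least_squares(res,[p[0],p[1],0.3,0.4,0.1],x_scale=[10,10,.1,.1,.1],loss="soft_l1"); q=f.x
    np.save("q.npy",q)
    print(p,q.round(3)); print(res(q).reshape(-1,2).round(1).tolist())
    for n,P in dict(pivot=(85,0,58),peg=arm(q[3],116,93),pegend=arm(1.571,116,93),pinend=arm(1.571,85,74),lev=lev(q[3],q[4])).items(): print(n,W(q,P)[0].round(1))
E
python3 fit.py
```

```text
[457.70532655  85.10477766  40.        ] [4.59641e+02 8.32630e+01 3.17000e-01 5.50000e-01 9.50000e-02]
[[-1.1, -0.8], [0.1, -1.4], [0.3, -0.6], [-0.8, 0.1], [-0.6, -0.4], [-0.5, -0.7], [-0.1, -0.9], [-0.1, -1.4], [1.2, -0.4], [0.5, -1.5], [-0.1, -0.5], [2.0, -1.2], [0.8, 1.0], [0.9, 0.6], [1.0, 0.5], [-0.8, -0.8], [1.1, 0.9], [0.2, -0.5], [0.8, 0.3]]
pivot [540.4 109.8  58. ]
peg [452.  184.8  93. ]
pegend [430.2  73.6  93. ]
pinend [459.6  83.2  74. ]
lev [511.3 134.5 140.1]
```

Fit is good to about 3 mm: strap at 0.55 rad and lever at 0.1. Next step is shut fingers, behind the peg, then sweep along the arc.

```bash
cat >> h.py <<'E'
q=np.load("q.npy") if __import__("os").path.exists("q.npy") else None
def pose(a,r,d,z,qq=None):
    qq=q if qq is None else qq
    u=np.array([-np.sin(a),np.cos(a)]);t=np.array([-np.cos(a),-np.sin(a)])
    x,y=np.array([85,0])+r*u-d*t; c,s=np.cos(qq[2]),np.sin(qq[2])
    return [qq[0]+c*x-s*y,qq[1]+s*x+c*y,z],[np.pi,0,qq[2]+a]
def st(): s=bot.get_state(); print(round(s["t"],2),s["tcp_pos"].round(1),s["contact_force"].round(1),s["qpos"].round(2))
E
python3 - <<'E'
from h import *
for a in (.55,1,1.57): print(solve_ik(*pose(a,118,20,72)))
bot.grip(0.0)
bot.move_ptp(*pose(q[3],118,45,200)); st()
p=pose(q[3],118,45,71)
print(bot.movel(p[0],max_speed=120,threshold=8)); st()
p=pose(q[3],118,26,71); print(bot.movel(p[0],max_speed=60,threshold=8)); st()
crop("scene",238,180,94,70,8,"d1")
E
```

```text
[ 0.26374919  0.37152652 -0.48602551  0.71324429  0.          2.5382657 ]
[ 0.19187548  0.29791651 -0.59997971  0.67290011  0.          2.01639199]
[ 0.04357347  0.25296253 -0.6658893   0.65194449  0.          1.29808998]
3.67 [479.9 219.8 200. ] [-0.6 -0.1  1.1] [ 0.29  0.28 -0.25  1.04 -0.    2.57]
False
4.9 [480.2 220.6  71.7] [-0.4 -0.3 -0.6] [ 0.29  0.41 -0.43  0.73 -0.    2.57]
False
5.37 [467.2 205.7  71.2] [ 0.5  0.4 -0.2] [ 0.27  0.38 -0.47  0.72  0.    2.55]
```

View pics/d1.png

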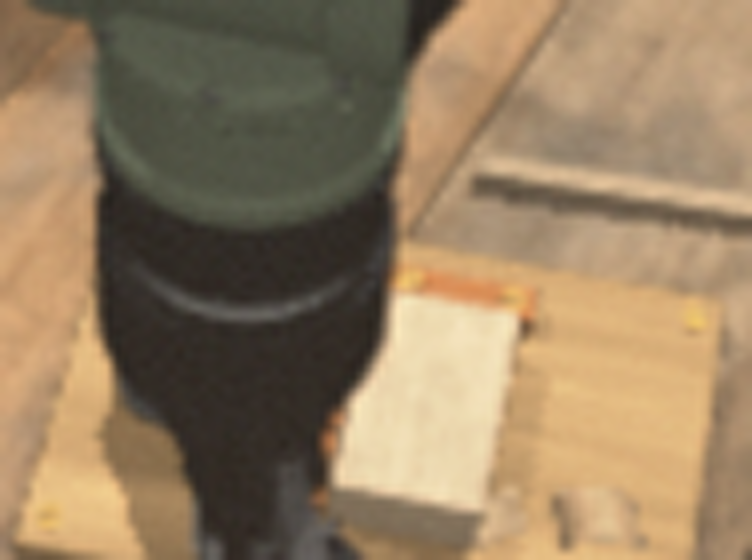

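The view shows the gripper over the strap with the peg hidden and the block untouched in its nest. I'll sweep now, with a force check on each segment.

```bash
python3 - <<'E'
from h import *
for a in np.arange(.62,1.46,.1):
    p=pose(a,118,19,71)
    if bot.movel(p[0],p[1],max_speed=60,threshold=12): print("stop",a); break
    print(round(a,2),bot.get_state()["contact_force"].round(1))
st()
crop("scene",220,150,128,96,6,"e1")
E
```

```text
0.62 [ 0.4 -0.1 -0.3]
0.72 [ 0.7 -0.3 -0.1]
0.82 [0.5 0.1 0.1]
0.92 [ 0.3 -0.5  0.8]
1.02 [ 0.7  0.2 -0.5]
1.12 [ 0.5 -0.2 -0.2]
1.22 [ 0.6  0.4 -0.9]
1.32 [-0.6  0.5  0.2]
1.42 [ 0.5 -0.1  0.5]
8.62 [421.1 109.3  71. ] [ 0.5 -0.1  0.5] [ 0.08  0.26 -0.66  0.65  0.    1.49]
```

View pics/e1.png

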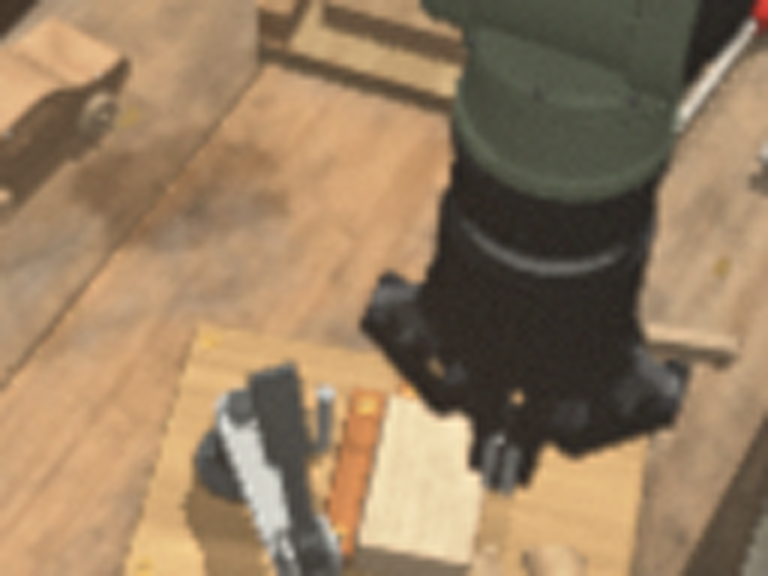

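The view shows the strap still parked with the lever at crop (275,390), and the fingers at (500,490), so the sweep missed the peg. I'll check the projection of the TCP.

```bash
python3 - <<'E'
from h import *
s=bot.get_state(); print(s["opening"],s["tcp_pos"])
print("pred TCP in e1",(proj("scene",[s["tcp_pos"]])-[220,150])*6)
crop("top",205,180,100,85,7,"e2"); print("in e2",(proj("top",[s["tcp_pos"]])-[205,180])*7)
from fit import W,arm
P=W(q,arm(q[3],116,93)); print("peg e1",(proj("scene",P)-[220,150])*6,"e2",(proj("top",P)-[205,180])*7)
E
```

```text
0.0008352730898833078 [421.04022467 109.3627896   71.04211241]
pred TCP in e1 [[493.11479723 515.25467493]]
in e2 [[255.17890555 429.01296724]]
peg e1 [[342.14172174 591.99419612]] e2 [[ 88.54879075 355.63465837]]
```

View pics/e2.png

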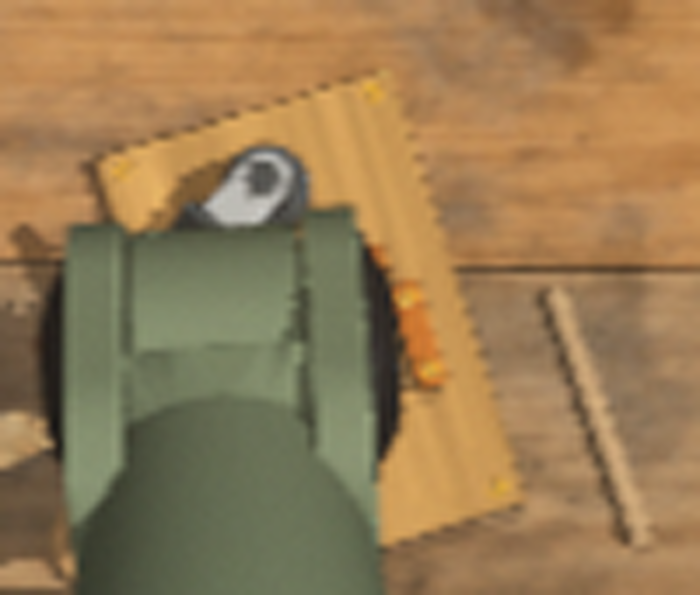

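The visible fingertip in e1 is about 25 crop px above the predicted TCP, so the shut tip may really sit higher than reported. I'll probe the bare jig board (z = 15) to check.

```bash
python3 - <<'E'
from h import *
from fit import W
p=W(q,(-68,-35,90))[0]; o=pose(1.42,0,0,0)[1]
bot.movel([*bot.get_state()["tcp_pos"][:2],90]); bot.movel(p)
print(bot.movel([p[0],p[1],35],max_speed=100,threshold=6)); st()
print(bot.movel([p[0],p[1],2],max_speed=25,threshold=4)); st()
crop("scene",260,170,80,60,10,"f1"); s=bot.get_state()["tcp_pos"]; print((proj("scene",[s])-[260,170])*10)
bot.movel([p[0],p[1],130],max_speed=200);st()
E
```

```text
False
10.4 [406.2  29.1  35.2] [ 0.4  0.1 -0.3] [-0.11  0.27 -0.77  0.53  0.    1.29]
False
11.87 [406.1  28.8   2.1] [ 0.6  0.1 -0.2] [-0.11  0.34 -0.8   0.43  0.    1.29]
[[579.67162324 598.16890991]]
12.71 [405.3  28.9 129.3] [-0.4 -0.2  0.2] [-0.11  0.13 -0.64  0.8  -0.    1.29]
```

View pics/f1.png

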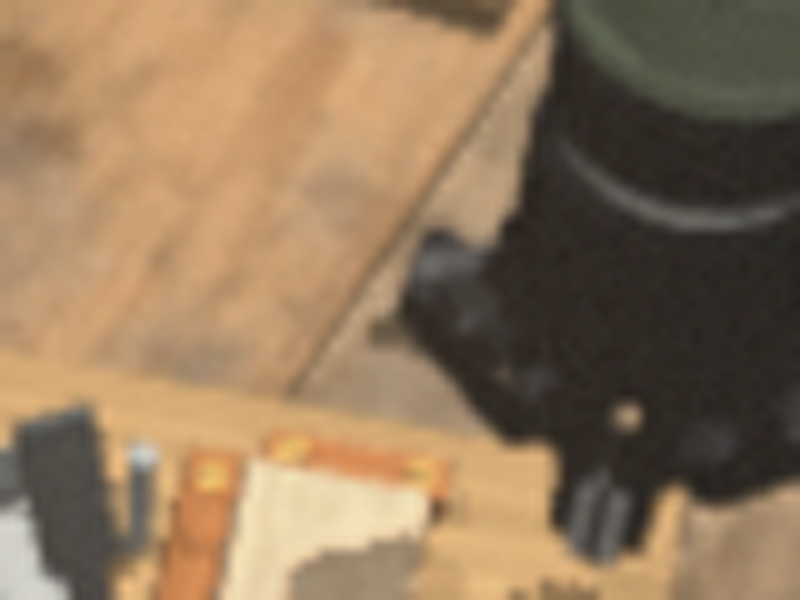

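No contact even at z = 2, so the real tip is well above the reported TCP. I'll probe deeper to find the offset.

```bash
python3 - <<'E'
from h import *
from fit import W
from scipy.optimize import least_squares
for uv,P in (((597,562),(406.1,28.8,2.1)),):
    n=np.array(uv)/10+[260,170]
    for z in (2,15,20,25,30): print(z,(ray("scene",n,z)-P).round(1))
p=W(q,(-68,-35,90))[0]
print(bot.movel([p[0],p[1],4],max_speed=200,threshold=10))
print(bot.movel([p[0],p[1],-28],max_speed=30,threshold=3)); st()
bot.movel([p[0],p[1],110],max_speed=250)
E
```

```text
2 [  1.  -13.3  -0.1]
15 [-1.2 -4.9 12.9]
20 [-2.  -1.6 17.9]
25 [-2.8  1.7 22.9]
30 [-3.6  4.9 27.9]
False
True
14.22 [405.9  28.8 -17.7] [-1.2 -0.4  9.3] [-0.11  0.38 -0.82  0.38 -0.    1.29]
```

Contact came at TCP z ≈ -17.5 on the 15 mm board, so with the gripper shut the real tips are about 32 mm above the reported TCP. The first sweep therefore passed over the peg. I'll redo it with that offset, with the tip at 76 (TCP 44).

```bash
python3 - <<'E'
from h import *
x,y,_=bot.get_state()["tcp_pos"]
bot.movel([x,y,160],max_speed=250)
bot.move_ptp(*pose(q[3],122,45,150))
print(bot.movel(pose(q[3],122,45,44)[0],max_speed=120,threshold=8)); st()
for a in np.arange(.58,1.46,.145):
    p=pose(a,122,19,44)
    if bot.movel(p[0],p[1],max_speed=70,threshold=10): print("stop",a); break
    print(round(a,2),bot.get_state()["contact_force"].round(1))
st()
crop("scene",235,190,100,75,8,"g1")
E
```

```text
False
17.43 [477.2 223.1  44.7] [0.5 0.5 0.3] [ 0.3   0.44 -0.46  0.67  0.    2.57]
0.58 [-0.2 -1.2  0.2]
0.72 [ 0.6 -1.2  0.1]
0.87 [ 0.6 -0.6 -0.1]
1.02 [-0.2  0.1  0.6]
1.16 [-0.1 -0.  -0.8]
1.31 [-0.1  0.5  0.5]
1.45 [-0.3 -0.9 -0.2]
20.46 [417.3 104.9  44. ] [-0.3 -0.9 -0.2] [ 0.07  0.29 -0.7   0.57  0.    1.45]
```

View pics/g1.png

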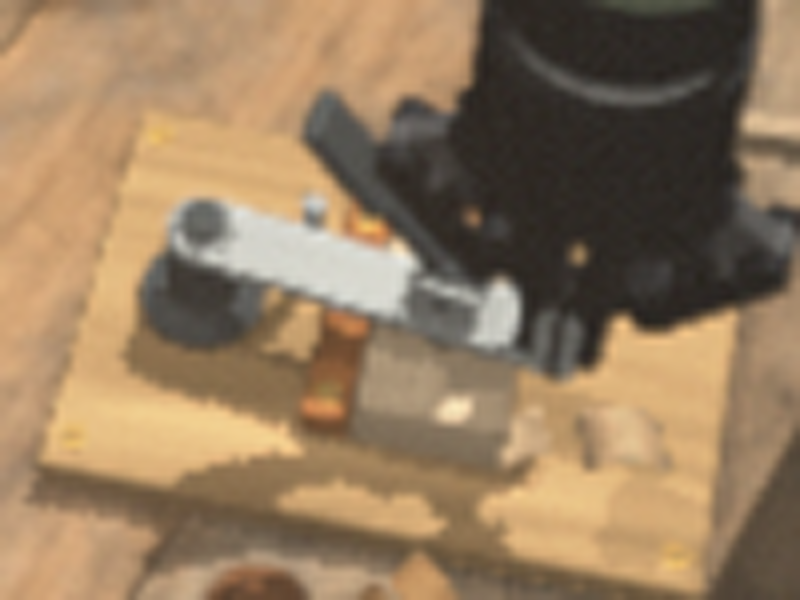

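The strap, from (205,215) to (520,310), is nearly at the stop pin (315,205), the lever is up, and the block is in its nest. Pushing on until it meets the stop.

```bash
python3 - <<'E'
from h import *
p=pose(1.54,122,19,44); print(bot.movel(p[0],p[1],max_speed=40,threshold=7)); st()
for d in (14,9,4):
    p=pose(1.571,122,d,44)
    h=bot.movel(p[0],p[1],max_speed=30,threshold=7); st()
    if h: print("stop at d",d); break
p=pose(1.571,122,40,44); bot.movel(p[0],max_speed=100)
x,y,_=p[0]; bot.movel([x,y,170],max_speed=250); st()
b=pose(1.571,45,60,170); bot.movel(b[0],max_speed=250)
crop("scene",235,190,100,75,8,"h1")
E
```

```text
False
20.93 [418.   93.7  44. ] [ 0.4 -0.6  0.3] [ 0.05  0.29 -0.71  0.57 -0.    1.33]
21.26 [418.6  87.3  43.6] [-0.8  0.9 -0.4] [ 0.03  0.29 -0.71  0.57  0.    1.28]
stop at d 14
22.29 [411.7 109.3 169.2] [-0.3 -0.3 -1. ] [ 0.08  0.12 -0.54  0.91  0.    1.34]
```

View pics/h1.png

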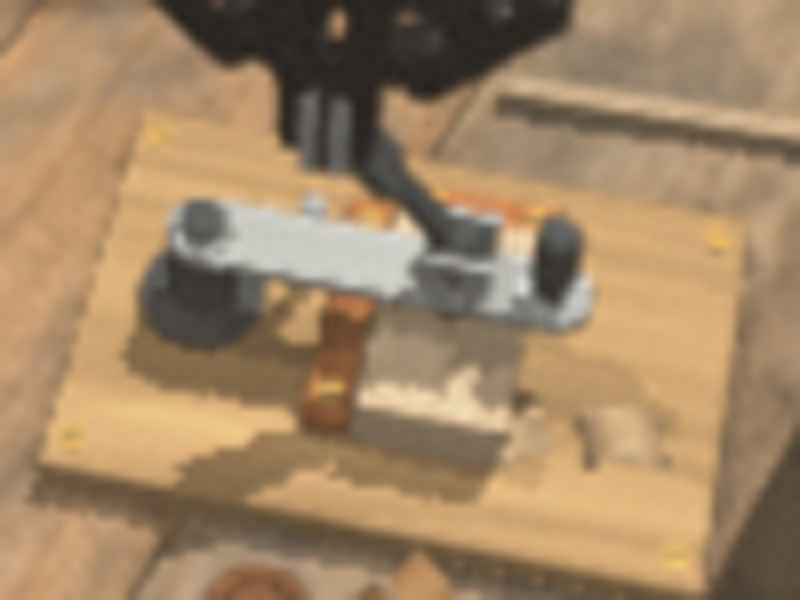

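```bash
python3 - <<'E'
from h import *
from fit import W,arm
for a in (1.4,1.45,1.5,1.571): print(a,((proj("scene",W(q,arm(a,116,93)))-[1.1,.9]-[235,190])*8).round(0), ((proj("scene",W(q,arm(a,130,58)))-[235,190])*8).round(0))
E
```

```text
1.4 [[546. 277.]] [[586. 358.]]
1.45 [[551. 263.]] [[592. 342.]]
1.5 [[556. 248.]] [[596. 326.]]
1.571 [[561. 227.]] [[601. 302.]]
```

Peg pixel (558,225) matches 1.571 rad (561,227): the strap is at its stop. Next, push the lever down at about 42 mm from its pin.

```bash
python3 - <<'E'
from h import *
b=pose(1.571,43,0,170); bot.movel(b[0],b[1],max_speed=150)
x,y,_=b[0]
print(bot.movel([x,y,115],max_speed=100,threshold=15)); st()
for z in (90,75,65,57,50,44,38):
    h=bot.movel([x,y,z],max_speed=40,threshold=25); st()
    if h: print("stopped"); break
bot.dwell(.3); st()
bot.movel([x,y,170],max_speed=200)
b=pose(1.571,43,110,170); bot.movel(b[0],max_speed=250); st()
crop("scene",235,190,100,75,8,"i1")
E
```

```text
False
24.06 [499.7  96.7 115.3] [-0.2 -0.6  1.4] [ 0.05  0.33 -0.42  0.82  0.    1.3 ]
24.83 [499.2  96.3  89.8] [0.3 0.4 0.4] [ 0.05  0.35 -0.46  0.76 -0.    1.3 ]
25.36 [499.5  96.4  74.8] [-0.2 -0.6  0.5] [ 0.05  0.37 -0.47  0.72  0.    1.3 ]
25.76 [499.5  96.4  64.8] [0.  0.2 0.3] [ 0.05  0.39 -0.48  0.7   0.    1.3 ]
26.11 [500.   96.4  57.1] [0.9 0.2 2. ] [ 0.05  0.4  -0.49  0.68  0.    1.3 ]
26.43 [501.5  96.9  50.8] [3.3 1.9 5.1] [ 0.05  0.41 -0.5   0.66  0.    1.3 ]
26.65 [502.4  97.2  47.5] [-2.   0.2 10.8] [ 0.05  0.41 -0.5   0.65  0.    1.3 ]
stopped
26.95 [502.4  97.2  47.5] [-3.4 -0.5 11.8] [ 0.05  0.41 -0.5   0.65  0.    1.3 ]
28.31 [464.3 200.8 168.7] [ 0.8 -0.1 -0.8] [ 0.26  0.26 -0.36  0.94 -0.    1.51]
```

View pics/i1.png

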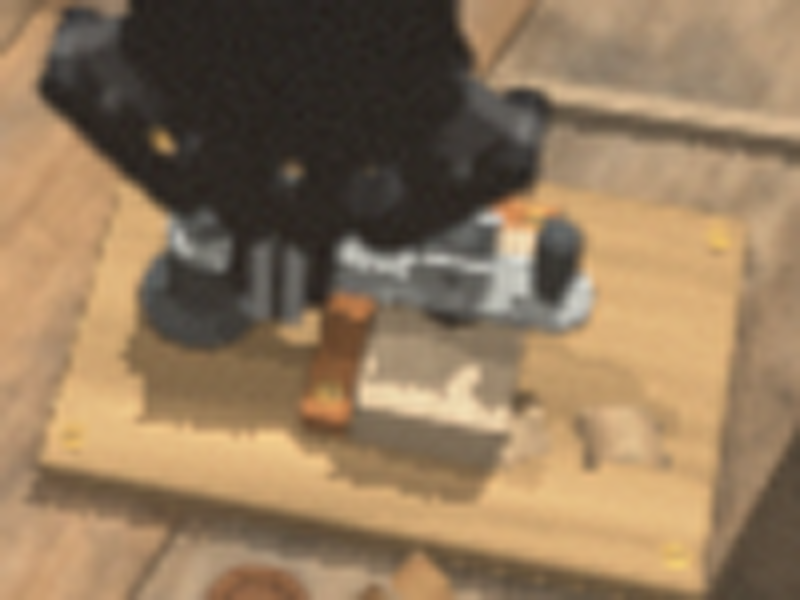

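The lever looks down in this view, but the arm hides part of it. I'll press again farther out for more leverage, as a check on full stop, then clear the arm and look once more.

```bash
python3 - <<'E'
from h import *
b=pose(1.571,28,0,120); bot.movel([*pose(1.571,43,110,0)[0][:2],150]); 
p=pose(1.571,28,0,120);bot.movel(p[0],p[1],max_speed=200)
x,y,_=p[0]
print(bot.movel([x,y,58],max_speed=120,threshold=15)); st()
print(bot.movel([x,y,34],max_speed=25,threshold=30)); st(); bot.dwell(.2); st()
bot.movel([x,y,170],max_speed=200)
bot.move_ptp([250,-250,250],[np.pi,0,.3]); st()
crop("scene",235,190,100,75,8,"j1")
from fit import W,lev
for l in (.8,.93,1.0): print(l,((proj("scene",W(q,lev(1.571,l)))-[235,190])*8).round(0))
a=cv2.imread("pics/j1.png");im=imaging.capture("top");
crop("top",205,180,85,90,5,"t",im); t=cv2.imread("pics/t.png"); t=cv2.resize(t,(425,450))
a=cv2.resize(a[:480],(375*800//800,225)) if 0 else a
o=np.zeros((600,800,3),np.uint8); s=cv2.resize(a[60:460,120:640],(468,360)); o[:360,:468]=s; o[:,470:]=0
t2=cv2.resize(t,(330,349)); o[:349,470:]=t2
o[362:600,:318]=cv2.resize(im,(318,238)); o[362:600,320:638]=cv2.resize(imaging.capture("scene"),(318,238))
cv2.imwrite("pics/k1.png",o)
E
```

```text
False
30.03 [514.  101.6  58.5] [ 0.5 -0.6  0. ] [ 0.05  0.42 -0.45  0.7   0.    1.31]
True
30.62 [515.1 101.3  48.1] [-3.  -0.  12.1] [ 0.05  0.43 -0.46  0.67  0.    1.31]
30.82 [515.2 101.2  48.1] [-4.5 -0.6 12.2] [ 0.05  0.43 -0.46  0.67  0.    1.31]
33.23 [ 250.4 -249.7  249.7] [-0.3  0.6  0.3] [-0.99 -0.08 -0.53  1.12  0.    1.85]
0.8 [[231. 169.]]
0.93 [[225. 186.]]
1.0 [[223. 196.]]
```

View pics/k1.png

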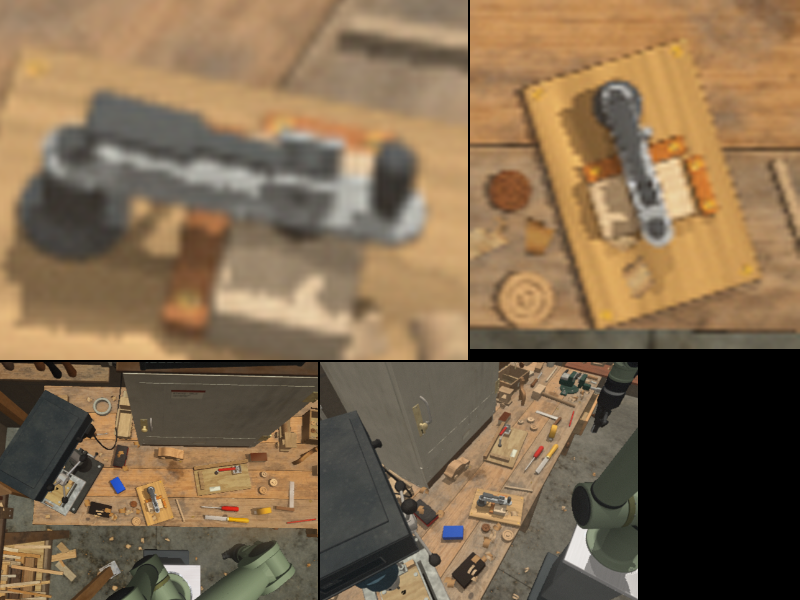

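```bash
python3 -c "
from h import *
st(); bot.sign_off()"
```

```text
33.38 [ 250.5 -249.7  249.8] [-0.5 -0.1 -0.8] [-0.99 -0.08 -0.53  1.12  0.    1.85]
the job is handed in; nothing more can be done
```

I swung the strap round by its peg until it stopped over the block. Then I pushed the cam lever down with the shut fingers, pressed it a second time to check, moved the arm clear and handed in at 33 s.

**Missed first sweep:** it passed over the peg without moving the strap. A probe on the jig board showed the shut fingertips are about 32 mm above the reported TCP, so I corrected for that and repeated the sweep.

**Last checks:**
- **Strap:** the peg's image position fits 1.571 rad, at the stop.
- **Lever:** the last picture alone reads only about 0.93 to 1.0 rad, so it leaves little margin over the 0.93 limit. The two presses, 15 mm apart along the lever, ended within 0.6 mm in height. They met a hard stop above the 25 N and 30 N thresholds, which fits a fully down, near-level lever.
- **Block and bystanders:** the block looks unmoved in its nest, and none of the bystanders looks moved in the final pictures.
- **Not checked:** the pad force on the block could not be measured.

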